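# Slide the canister home under the glass shelf

## Robot

A 6-joint arm with a two-finger parallel gripper is mounted at the origin on the work surface. World frame = base frame: x ahead of the robot, y to its left, z up, the work surface at z = 0. Lengths are in m, angles in degrees, forces in N, time in s.
With the tool pointing down it reaches from about 0.25 to 0.725 m from the base axis. Payload 9.7 kg.
Tool frame: the origin (TCP) lies on the centre line of the jaws, within the pads' length; the fingertips stand tip_extent ahead of it and the grasp point (between the pads) lies 3 mm ahead of it (tip_extent is the distance from the TCP to the fingertips, in m); z points along the fingers, y is the line along which they close (so a half turn about z gives the same grasp; the last joint's range is limited). The gripper opens to 85 mm and grips with 20 to 120 N. Pads are 22 mm wide; open, the fingers measure 114 mm over their backs; the gripper's body (76 mm by 85 mm) begins 54 mm behind the grasp point. The pads swing forward as they close: fully open they stand 13 mm farther back than shut.
Start: joints at [-70.073, 4.979, 10.078, 95.1, 0, 90], TCP at [0.187, -0.517, 0.253] pointing down, gripper open.
Joint ranges: [-179.16, 179.16], [-48.56, 103.87], [-65.8, 70.77], [-126.05, 130.52], [-82.76, 87.17], [-180, 180]. Speed limits (degrees/s): [127.2, 127.2, 147.25, 180, 180, 180].

## Interface

Orientations are given as [roll, pitch, yaw] about the fixed x, y, z axes, in that order (R = Rz(yaw) Ry(pitch) Rx(roll)).
In Python, from workcell import * gives the robot as it stands.
- The arm moves only by the tool servo_tool, never from a script. Its argument "rows" is a list of rows, each an object with "offset": the shift along the tool's x, y, z as a fraction of full scale, a list of three; "yaw": the turn about the tool's z as a fraction of full scale; "claw": the closure, from 0 (fully open) to 1 (shut). A call has 1 to 12 rows; each row is the pose to reach, as a shift and turn from the pose commanded when the call began, along the tool's axes at that moment, turning the shorter way round; what a row does not reach only later rows make up. Full scale, the value 1, is 0.1 m for a shift and pi rad for a turn. A row lasts 1/8 s, in which the tool goes at most 62.5 mm and 10.7 degrees, less where a joint would pass 70% of its speed; a pose out of reach is approached as far as the arm can. A call with a number of a shift or a turn outside -1 to 1 is refused whole. A call with a gripper value outside its range is refused whole. The fingers move at their own pace and stop on an object; "squeeze" is the grip in N (left out, the last holds). Time passes only in rows, so rows that repeat a pose let the fingers close. It gives the time, the measured TCP pose, the force, the opening and the grip force at its end, in the units of the state.
- get_obs(): the state, without advancing time (a new reading comes with each control period).
- camera(name): name is "side" or "top" or "wrist"; returns (picture, depth): 480x640x3 uint8, red, green, blue; 480x640 float32, m along the optical axis (not along the pixel's ray), 0 where there is no reading.
- camera_info(name): a dict with "fx", "fy", "cx", "cy" (pixels), "cam_to_world" (4x4, takes a point from camera to world coordinates); the wrist camera has in their place "hand_eye" (4x4, takes a point from camera to tool coordinates, whose origin is the TCP and whose axes are the flange's). Camera axes: x right, y up, looking along -z (the intrinsics and any distortion apply to the point x, -y, -z); pixel columns grow to the right and rows downward; lengths in m; the calibration is good to about 2 mm. A picture is of the moment at which its call begins: read the wrist's pose just before it. camera_info takes no time and is no camera call.
- job_done(): hands the job in; it is judged then, once.
The state is a dict: "time": time; "q": joint angles; "qd": joint speeds; "joint_efforts": joint torques, N m; "ee_pos": TCP position; "tcp_rot": TCP orientation; "wrist_force": force on the tool from outside, world axes, zero at the start; "torque": the same for the moment, N m; "opening": finger opening in m; "grasp_force": force on a finger pad.
Only numpy, scipy, OpenCV 4.12 (cv2) and the standard library are available. Lean on these libraries where they do the work, as an engineer would, in place of code of your own. Each camera call takes 0.05 s, during which the arm holds its last target. There are 200 camera calls.

## Task

The hairbrush is in the way: lay it (do not drop it) flat inside the long shallow tray, head either way round. Then slide the low round canister, keeping it down on the counter, in between the small jar and the candle and under the low glass shelf until it is fully home against the back rail. Leave the jar, candle, tumbler and cuticle pusher standing or lying where they are.

Things in the scene. Friction and masses are not known exactly. Their poses are not given: they have to be found in the camera images.
- canister: Low round ceramic canister, white with a flat pale wooden lid and no knob; diameter 100, height 40, about 0.4 kg; loose, slides on the counter. Starts to one side, left or right; the tray is on the other side. Origin: centre of its underside; z up.
- shelf: Low fixed shelf: clear glass plate on two metal cheeks, open at -x towards the robot. Origin: on the counter, where the canister's centre is when home; +x is the way in. Plate x -12 to 87, y -113 to 113, underside 53 high, top 63. Cheeks: inner faces y -63 and 63, outer 83, same x. Back rail 18 high, near face x = 51: the canister touches it when home, and 38 of it still sticks out in front.
- brush: Wooden hairbrush with a round flat head, lying bristles up across the way in front of the jar and candle. Wood 16 thick. Origin: on its underside at a good grip point of the handle, near the centre of mass. +x points to the head: handle 22 wide, x -100 to 28; head disc diameter 62 centred at x = 55, bristle tops 29 high over it.
- tray: Long shallow stone-grey tray, fixed, to one side (left or right). Outer 230 (its x) by 108 (its y), walls 5 thick and 12 high, inner floor 4 above the counter, 220 by 98 inside. Origin: centre of its underside.
- jar: Small round white jar with a steel lid, diameter 50, height 52; one of the two things that flank the way in, 75 to 135 in front of the shelf's home point; either may be on the left. Bystander. Origin: centre of its underside.
- candle: Candle in an amber glass, diameter 50, height 46; the other thing that flanks the way in. The clear gap between jar and candle is 126 to 154. Bystander. Origin: centre of its underside.
- tumbler: Pale blue glass tumbler, diameter 68, height 90, standing at the far side. Bystander. Origin: centre of its underside.
- pusher: Flat steel cuticle pusher, about 130 long along its x, 10 wide, 6 thick, lying at the far side. Bystander. Origin: middle of its underside.
Not all that is in view belongs to the job. Several things look just like the brush: the one meant starts farthest from the robot's base. What is shaped like the canister but black is not meant.

How it is judged (in metres and radians):
On the way, in this order (a step that is already met when the one before it is completed fails the run):
1. the hairbrush lies flat in the tray, let go (x of brush in the frame of tray between -0.045 and 0.045 m and y of brush in the frame of tray between -0.03 and 0.03 m and z of brush in the frame of tray below 0.009 m and angle between brush's own z axis and vertical below 0.06 rad and angle between the x axis of brush and the x axis of tray, either way round below 0.3 rad and linear speed of brush below 0.03 m/s and contact force between brush and the fingers below 0.05 N), for 0.2 s.
2. then the canister is fully home under the shelf (x of canister in the frame of shelf between -0.007 and 0.01 m and y of canister in the frame of shelf between -0.02 and 0.02 m and height (world z) of canister below 0.006 m and angle between canister's own z axis and vertical below 0.05 rad and linear speed of canister below 0.02 m/s), for 0.2 s.
At the end, for the whole second after the job is handed in: Hairbrush flat, still and let go inside the tray (origin within 45 mm along, 30 mm across, of its centre; axis within 0.3 rad). Canister upright on the counter under the shelf, within 7 mm of the back rail. Jar, candle, tumbler, cuticle pusher within 15 mm of their starts, not tipped (all of step 1 and all of step 2 and distance of each of jar, candle, tumbler, pusher from where it was at the start of the episode below 0.015 m and angle between each of jar, candle, tumbler, pusher's own z axis and vertical below 0.25 rad); the robot touches nothing.
It fails at once if the jar or candle was shifted more than 15 mm or tipped (distance of any of jar, candle from where it was at the start of the episode above 0.015 m or angle between any of jar, candle's own z axis and vertical above 0.25 rad).
It fails at once if the tumbler or cuticle pusher was shifted more than 15 mm or tipped (distance of any of tumbler, pusher from where it was at the start of the episode above 0.015 m or angle between any of tumbler, pusher's own z axis and vertical above 0.25 rad).
It fails at once if the canister was lifted or tipped off the counter (height (world z) of canister above 0.012 m or angle between canister's own z axis and vertical above 0.2 rad).
It fails at once if the hairbrush was dropped or thrown instead of laid down (contact force between brush and the fingers below 0.05 N and linear speed of brush above 0.7 m/s).
It also fails if it takes over 67 s, if anything falls off the work surface, if the arm or the gripper's body presses on something with over 40 N, if the wrist force passes 120 N, or if a joint passes its speed limit or range.

## Working session

There is one attempt and no reset: what is moved stays moved. The work goes in short steps, Python scripts to look and compute and a tool call to move; the robot and the scene stay as the last step left them, time stands still between calls to the robot, and variables do not carry over. Pictures are saved under pics/ and viewed, at most 10 in all, crops included, and the job is handed in when it is done.

Besides the shell and the picture viewer there is one more tool, called after ">>>" by a JSON object that holds its "fn" and its "kwargs". servo_tool: Moves the arm, as the interface text tells. Its arguments: {"type":"object","properties":{"rows":{"type":"array"},"squeeze":{"type":"number"}},"required":["rows"]}

```bash
mkdir -p pics; ls; python3 - <<'E'
from workcell import *
import cv2, numpy as np
o=get_obs();print(o)
for n in("top","side"):
    p,d=camera(n);i=camera_info(n);print(n,i)
    cv2.imwrite(f"pics/{n}0.png",cv2.cvtColor(p,cv2.COLOR_RGB2BGR));np.savez(f"{n}0.npz",p=p,d=d)
print(camera_info("wrist"))
E
```

```text
pics
{'time': 0.0, 'q': array([-7.00730867e+01,  5.01164784e+00,  1.00336809e+01,  9.50989217e+01,
       -2.98939390e-04,  9.00008899e+01]), 'qd': array([ 0.09370966, -0.07169986, -0.03317276,  0.01241718, -0.0287675 ,
        0.04363547]), 'joint_efforts': array([-1.56528364e-03, -5.20384955e+01,  4.64804184e+01,  1.62353256e-02,
       -1.85295844e-04,  2.99253111e-05]), 'ee_pos': array([ 0.18738249, -0.51688372,  0.25257086]), 'tcp_rot': array([-1.79923111e+02,  3.00133362e-04,  1.99260238e+01]), 'wrist_force': array([-0.48075661, -0.03673682, -0.06573921]), 'torque': array([-0.04859696, -0.02740271,  0.00610973]), 'grasp_force': 0.0, 'opening': 0.08535552911802942}
top {'fx': 536.4139833837851, 'fy': 536.4139833837851, 'cx': 317.65744243847246, 'cy': 244.5558659684966, 'cam_to_world': array([[ 0.01930987,  0.98199314, -0.1879271 ,  0.35056586],
       [-0.99931666,  0.02488142,  0.02733351,  0.04127618],
       [ 0.03151721,  0.18727088,  0.98180257,  1.01344907],
       [ 0.        ,  0.        ,  0.        ,  1.        ]])}
side {'fx': 589.8769171458478, 'fy': 589.8769171458478, 'cx': 327.36541010571796, 'cy': 243.85467674121813, 'cam_to_world': array([[-0.71844431,  0.51231646, -0.47049934, -0.05154495],
       [-0.69550477, -0.51885263,  0.4970564 ,  0.65550685],
       [ 0.01053036,  0.68434187,  0.72908526,  0.94507552],
       [ 0.        ,  0.        ,  0.        ,  1.        ]])}
{'fx': 366.83818155212316, 'fy': 366.83818155212316, 'cx': 318.4413723448542, 'cy': 238.0537261313362, 'hand_eye': array([[ 1.83660095e-04,  9.63913124e-01,  2.66216935e-01,
         6.71642474e-02],
       [ 9.99999972e-01, -1.36442588e-04, -1.95860150e-04,
        -2.25951695e-04],
       [-1.52468841e-04,  2.66216963e-01, -9.63913121e-01,
        -1.20016838e-01],
       [ 0.00000000e+00,  0.00000000e+00,  0.00000000e+00,
         1.00000000e+00]])}
```

View pics/top0.png

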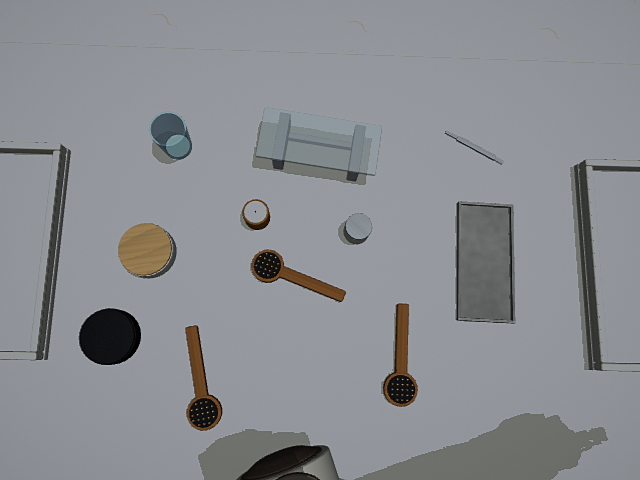

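View pics/side0.png

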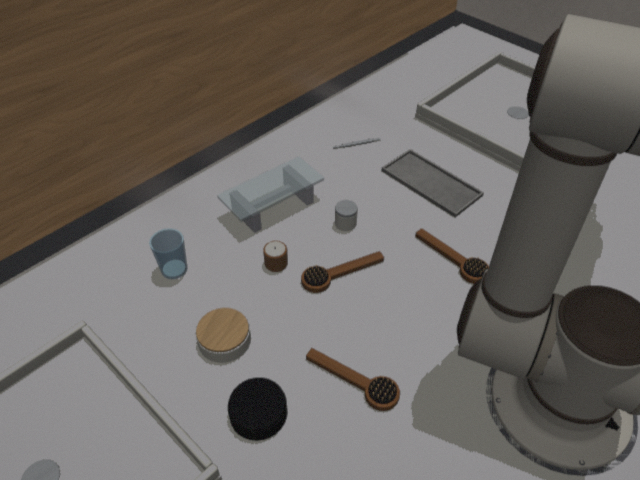

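The top view shows:
- the canister at about (146,249)
- the meant brush, with its head at (267,266) and handle end at (343,296)
- the tray at (485,262), right of the shelf
- the shelf at (318,146)
- the candle at (256,213) and the jar at (358,227)

The side view agrees with this. I'll enlarge the top view to read positions more closely.

```bash
cat >h.py <<'E'
import numpy as np,cv2
from workcell import *
def px2w(name,u,v,z):
    i=camera_info(name);T=i["cam_to_world"]
    r=T[:3,:3]@np.array([(u-i["cx"])/i["fx"],-(v-i["cy"])/i["fy"],-1]);o=T[:3,3]
    return o+r*(z-o[2])/r[2]
def w2px(name,p):
    i=camera_info(name);T=i["cam_to_world"];c=T[:3,:3].T@(np.asarray(p)-T[:3,3])
    return np.array([i["cx"]+i["fx"]*c[0]/-c[2],i["cy"]-i["fy"]*c[1]/-c[2]])
E
python3 - <<'E'
import cv2
p=cv2.imread("pics/top0.png")
cv2.imwrite("pics/c1.png",cv2.resize(p[95:305,230:400],None,fx=3.5*0.81,fy=3.5*0.81,interpolation=cv2.INTER_CUBIC)) 
a=cv2.resize(p[190:335,445:525],None,fx=4,fy=4,interpolation=cv2.INTER_CUBIC);b=cv2.resize(p[210:290,105:185],None,fx=4,fy=4,interpolation=cv2.INTER_CUBIC)
import numpy as np
c=np.zeros((580,640,3),np.uint8);c[:,:320]=a;c[:320,320:]=b;cv2.imwrite("pics/c2.png",c)
print(3.5*.81)
E
```

```text
2.835
```

View pics/c1.png

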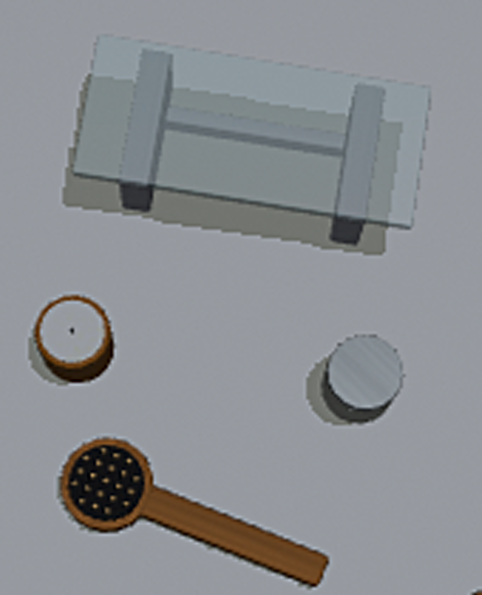

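View pics/c2.png

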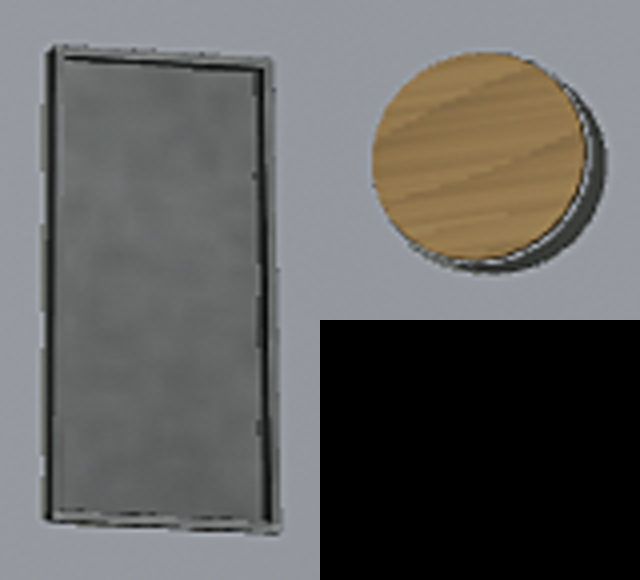

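The crops give these readings:
- **Shelf plate corners in c1:** (98,36), (430,87), (412,229), (74,175)
- **Tops in c1:** candle (73,330), jar (365,372)
- **Brush in c1:** head (107,484), handle end (320,572)
- **c2:** tray rim corners (48,46), (271,60), (281,532), (46,522); canister lid centre (479,156)

```bash
python3 - <<'E'
from h import *
np.set_printoptions(precision=4,suppress=True)
s=2.835
f=lambda u,v,z:px2w("top",230+(u+.5)/s-.5,95+(v+.5)/s-.5,z)[:2]
g=lambda u,v,z,ox=445,oy=190:px2w("top",ox+(u+.5)/4-.5,oy+(v+.5)/4-.5,z)[:2]
P=np.array([f(*c,.063) for c in((98,36),(430,87),(412,229),(74,175))]);print("plate",P)
print("sizes",[np.linalg.norm(P[i]-P[(i+1)%4]) for i in range(4)])
ya=P[0]+P[3]-P[1]-P[2];ya/=np.linalg.norm(ya);xa=np.array([ya[1],-ya[0]])
home=P.mean(0)-xa*.0375;print("yaw",np.degrees(np.arctan2(xa[1],xa[0])),"home",home)
L=lambda p:np.array([(p-home)@xa,(p-home)@ya])
c=f(73,330,.046);j=f(365,372,.052);print("candle",c,L(c),"jar",j,L(j),"gap",np.linalg.norm(c-j)-.05)
h=f(107,484,.016);e=f(320,572,.016);d=(h-e);l=np.linalg.norm(d);d/=l
print("head",h,"end",e,"len",l,"(155) origin",h-.055*d,"yaw",np.degrees(np.arctan2(d[1],d[0])))
T=np.array([g(*c,.012) for c in((48,46),(271,60),(281,532),(46,522))]);print("tray",T,T.mean(0),[np.linalg.norm(T[i]-T[(i+1)%4]) for i in range(4)])
v=T[0]+T[1]-T[2]-T[3];print("trayyaw",np.degrees(np.arctan2(v[1],v[0])))
k=g(159,156,.04,105,210);print("can",k,L(k))
for n,u,v in(("tumblerbase",178,147),("pusher",474,148)):print(n,px2w("top",u,v,0.003))
D=np.load("top0.npz")["d"];i=camera_info("top");M=i["cam_to_world"]
for n,u,v in(("can",146,249),("candle",256,212),("jar",358,225),("tray",485,262),("handle",315,285)):
    z=np.median(D[v-2:v+3,u-2:u+3]);print(n,M[:3,:3]@np.array([(u-i["cx"])/i["fx"]*z,-(v-i["cy"])/i["fy"]*z,-z])+M[:3,3])
# side check of brush, tray centre
for n,u,v,z in(("sidehead",316,277,.02),("sidejar",346,208,.052),("sidecandle",275,248,.046),("sidecan",223,329,.04)):print(n,px2w("side",u,v,z))
E
```

```text
plate [[ 0.794   0.1209]
 [ 0.7651 -0.1013]
 [ 0.6658 -0.0892]
 [ 0.6961  0.1329]]
sizes [np.float64(0.22409053779564553), np.float64(0.10004779329299165), np.float64(0.2241181238759133), np.float64(0.09857468256389622)]
yaw -7.588334674977705 home [0.6931 0.0208]
candle [0.5959 0.1308] [-0.1108  0.0963] jar [ 0.5715 -0.0599] [-0.1098 -0.0961] gap 0.14233762468004452
head [0.4993 0.1069] end [ 0.4443 -0.0348] len 0.1519967344496444 (155) origin [0.4794 0.0557] yaw 68.77698630911566
tray [[ 0.6352 -0.2557]
 [ 0.6312 -0.3652]
 [ 0.4029 -0.3587]
 [ 0.4052 -0.2479]] [ 0.5186 -0.3069] [np.float64(0.10963005683200384), np.float64(0.2284335040099334), np.float64(0.11077407221688171), np.float64(0.23013596576874218)]
trayyaw -1.7880151172531502
can [0.5213 0.3306] [-0.2112  0.2844]
tumblerbase [0.7327 0.2922 0.003 ]
pusher [ 0.7491 -0.2968  0.003 ]
can [0.5207 0.3277 0.0399]
candle [0.594  0.1296 0.047 ]
jar [ 0.5733 -0.0592  0.0516]
tray [ 0.5179 -0.3097  0.0036]
handle [0.4645 0.017  0.0159]
sidehead [0.4974 0.1079 0.02  ]
sidejar [ 0.5709 -0.06    0.052 ]
sidecandle [0.5977 0.1274 0.046 ]
sidecan [0.5197 0.3292 0.04  ]
```

```bash
python3 - <<'E'
from h import *
import workcell
print([n for n in dir(workcell) if not n.startswith("_")], getattr(workcell,"tip_extent",None))
for n,u,v in(("Lbrush tip",191,327),("Lbrush head",204,411),("Rtip",402,305),("black",110,333)):print(n,px2w("top",u,v,.016 if n!="black" else .04)[:2])
p,d=camera("wrist");i=camera_info("wrist");H=i["hand_eye"]
cv2.imwrite("pics/w0.png",cv2.cvtColor(p,cv2.COLOR_RGB2BGR))
# finger points: depth < 0.2
m=(d>0)&(d<.2);v,u=np.nonzero(m);z=d[m];print(m.sum())
if m.sum():
    P=np.c_[(u-i["cx"])/i["fx"]*z,-(v-i["cy"])/i["fy"]*z,-z]@H[:3,:3].T+H[:3,3]
    print("tool max",P.max(0),P.min(0),np.percentile(P[:,2],[90,99,99.9]))
o=get_obs();R=cv2.Rodrigues(np.zeros(3))[0]
from scipy.spatial.transform import Rotation as Ro
R=Ro.from_euler("xyz",o["tcp_rot"],degrees=True).as_matrix()
for n,t in(("brush",(.4794,.0557,.15)),):print(o["ee_pos"],R.T@(np.array(t)-o["ee_pos"]))
E
```

```text
['PlanningError', 'camera', 'camera_info', 'get_obs', 'job_done', 'tip_extent'] 0.022
Lbrush tip [0.38235039 0.24193628]
Lbrush head [0.23537344 0.20966545]
Rtip [ 0.43083607 -0.14589383]
black [0.36817589 0.37886112]
68077
tool max [0.02161109 0.07531519 0.0098957 ] [-0.01421699 -0.07505133 -0.08004929] [-0.02703832  0.00273106  0.00818966]
[ 0.18739284 -0.51693238  0.25274496] [ 0.46967122 -0.43873549  0.10321172]
```

View pics/w0.png

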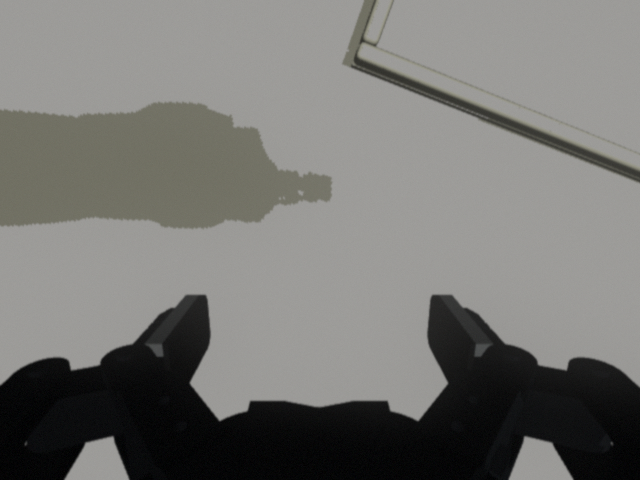

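The wrist view shows only the open fingers and a bare counter. `tip_extent` is 0.022, and open tips sit about 9 mm ahead of the TCP. I'll move over the brush now.

>>> {"fn": "servo_tool", "kwargs": {"rows": [{"offset": [0.5, -0.47, 0.1], "yaw": 0, "claw": 0}, {"offset": [1, -0.93, 0.2], "yaw": 0, "claw": 0}, {"offset": [1, -0.93, 0.2], "yaw": 0, "claw": 0}]}}

```text
time: 0.52
ee_pos: [0.2506, -0.393, 0.2329]
tcp_rot: [-180.0, -0.0, 20.1]
wrist_force: [-0.6, -0.2, -0.1]
opening: 0.0853
grasp_force: 0.0
```

>>> {"fn": "servo_tool", "kwargs": {"rows": [{"offset": [0.5, -0.47, 0.1], "yaw": 0, "claw": 0}, {"offset": [1, -0.93, 0.2], "yaw": 0, "claw": 0}]}}

```text
time: 0.78
ee_pos: [0.3065, -0.2847, 0.2149]
tcp_rot: [180.0, -0.0, 19.8]
wrist_force: [0.4, -0.0, 0.4]
opening: 0.0853
grasp_force: 0.0
```

>>> {"fn": "servo_tool", "kwargs": {"rows": [{"offset": [0.5, -0.47, 0.1], "yaw": 0, "claw": 0}, {"offset": [1, -0.93, 0.2], "yaw": 0, "claw": 0}]}}

```text
time: 1.02
ee_pos: [0.3632, -0.1741, 0.197]
tcp_rot: [180.0, -0.0, 19.9]
wrist_force: [1.9, -1.9, 0.5]
opening: 0.0855
grasp_force: 0.0
```

>>> {"fn": "servo_tool", "kwargs": {"rows": [{"offset": [0.5, -0.47, 0.1], "yaw": 0, "claw": 0}, {"offset": [1, -0.93, 0.2], "yaw": 0, "claw": 0}]}}

```text
time: 1.27
ee_pos: [0.4198, -0.0638, 0.179]
tcp_rot: [180.0, -0.0, 19.9]
wrist_force: [0.2, -1.3, -0.2]
opening: 0.0854
grasp_force: 0.0
```

>>> {"fn": "servo_tool", "kwargs": {"rows": [{"offset": [0.3, -0.3, 0.1], "yaw": -0.05, "claw": 0}, {"offset": [0.7, -0.67, 0.2], "yaw": -0.11, "claw": 0}, {"offset": [0.7, -0.67, 0.2], "yaw": -0.17, "claw": 0}, {"offset": [0.7, -0.67, 0.2], "yaw": -0.22, "claw": 0}, {"offset": [0.7, -0.67, 0.2], "yaw": -0.272, "claw": 0}, {"offset": [0.7, -0.67, 0.2], "yaw": -0.272, "claw": 0}, {"offset": [0.7, -0.67, 0.2], "yaw": -0.272, "claw": 0}]}}

```text
time: 2.15
ee_pos: [0.462, 0.0213, 0.1589]
tcp_rot: [-180.0, 0.0, 68.7]
wrist_force: [0.0, 0.8, 0.3]
opening: 0.0856
grasp_force: 0.0
```

```bash
cat >>h.py <<'E'
from scipy.spatial.transform import Rotation as Ro
def wcloud():
    o=get_obs();R=Ro.from_euler("xyz",o["tcp_rot"],degrees=True).as_matrix()
    p,d=camera("wrist");i=camera_info("wrist");H=i["hand_eye"];v,u=np.mgrid[:480,:640]
    t=np.stack([(u-i["cx"])/i["fx"]*d,-(v-i["cy"])/i["fy"]*d,-d],-1)@H[:3,:3].T+H[:3,3]
    return o,R,p,d,t,t@R.T+o["ee_pos"]
def totool(o,R,w): return R.T@(np.array(w)-o["ee_pos"])
E
python3 - <<'E'
from h import *
o,R,p,d,t,w=wcloud()
hsv=cv2.cvtColor(p,cv2.COLOR_RGB2HSV)
m=(d>0)&(w[...,2]>.010)&(w[...,2]<.02)&(hsv[...,1]>90)&(abs(w[...,1]-.05)<.12)
W=w[m];print(m.sum(),W.min(0),W.max(0))
ax=np.array([np.cos(np.radians(68.8)),np.sin(np.radians(68.8))]);s=(W[:,:2]-[.479,.056])@ax
h=W[(s<.02)&(s>-.09)];c=h[:,:2].mean(0);ev,V=np.linalg.eigh(np.cov(h[:,:2].T));a=V[:,1]*np.sign(V[1,1])
print(c,"yaw",np.degrees(np.arctan2(a[1],a[0])),"z",np.median(h[:,2]))
S=(W[:,:2]-c)@a;print("ext",S.min(),S.max(),"org by end",c+a*(S.min()+.1),"by head",c+a*(S.max()-.086))
org=c+a*(S.min()+.1)
print(totool(o,R,[*org,.025]))
E
```

```text
7177 [ 0.43728602 -0.03946183  0.01001304] [0.59423318 0.14131358 0.01999164]
[0.469356   0.02553755] yaw 69.07929807491746 z 0.015456761639919714
ext -0.067091960006329 0.1452624180326924 org by end [0.48110666 0.05627614] by head [0.49051716 0.08089312]
[0.03954932 0.00504888 0.1339259 ]
```

>>> {"fn": "servo_tool", "kwargs": {"rows": [{"offset": [0.39, 0.045, 0.3], "yaw": 0, "claw": 0}, {"offset": [0.39, 0.045, 0.7], "yaw": 0, "claw": 0}, {"offset": [0.39, 0.045, 0.95], "yaw": 0, "claw": 0}, {"offset": [0.39, 0.045, 0.95], "yaw": 0, "claw": 0}, {"offset": [0.39, 0.045, 0.95], "yaw": 0, "claw": 0}]}}

```text
time: 2.82
ee_pos: [0.4807, 0.0562, 0.0652]
tcp_rot: [179.9, -0.0, 68.8]
wrist_force: [-0.2, -0.2, 0.7]
opening: 0.0853
grasp_force: 0.0
```

>>> {"fn": "servo_tool", "kwargs": {"rows": [{"offset": [0, 0, 0.2], "yaw": 0, "claw": 0}, {"offset": [0, 0, 0.39], "yaw": 0, "claw": 0}, {"offset": [0, 0, 0.39], "yaw": 0, "claw": 0.3}, {"offset": [0, 0, 0.39], "yaw": 0, "claw": 0.6}, {"offset": [0, 0, 0.39], "yaw": 0, "claw": 1}, {"offset": [0, 0, 0.39], "yaw": 0, "claw": 1}, {"offset": [0, 0, 0.39], "yaw": 0, "claw": 1}, {"offset": [0, 0, 0.39], "yaw": 0, "claw": 1}], "squeeze": 40}}

```text
time: 3.82
ee_pos: [0.4808, 0.0563, 0.0261]
tcp_rot: [179.9, -0.0, 68.9]
wrist_force: [-1.0, -1.0, 6.3]
opening: 0.0206
grasp_force: 40.4
```

>>> {"fn": "servo_tool", "kwargs": {"rows": [{"offset": [0, 0, -0.2], "yaw": 0, "claw": 1}, {"offset": [0, 0, -0.6], "yaw": 0, "claw": 1}, {"offset": [0, 0, -0.9], "yaw": 0, "claw": 1}, {"offset": [-0.2, 0.1, -1], "yaw": 0, "claw": 1}, {"offset": [-0.5, 0.27, -1], "yaw": 0, "claw": 1}, {"offset": [-0.81, 0.43, -1], "yaw": 0, "claw": 1}]}}

```text
time: 4.58
ee_pos: [0.4913, -0.0356, 0.1253]
tcp_rot: [180.0, -0.0, 68.9]
wrist_force: [0.6, 0.2, -0.1]
opening: 0.021
grasp_force: 39.6
```

>>> {"fn": "servo_tool", "kwargs": {"rows": [{"offset": [-0.4, 0.22, 0], "yaw": 0, "claw": 1}, {"offset": [-0.81, 0.43, 0], "yaw": 0, "claw": 1}]}}

```text
time: 4.82
ee_pos: [0.5021, -0.1271, 0.1251]
tcp_rot: [180.0, -0.0, 68.9]
wrist_force: [1.1, 1.1, -1.4]
opening: 0.0206
grasp_force: 39.6
```

>>> {"fn": "servo_tool", "kwargs": {"rows": [{"offset": [-0.4, 0.22, 0], "yaw": 0, "claw": 1}, {"offset": [-0.81, 0.43, 0], "yaw": 0, "claw": 1}]}}

```text
time: 5.08
ee_pos: [0.513, -0.2184, 0.1251]
tcp_rot: [180.0, -0.0, 68.9]
wrist_force: [1.0, 0.4, -0.6]
opening: 0.0207
grasp_force: 39.6
```

>>> {"fn": "servo_tool", "kwargs": {"rows": [{"offset": [-0.4, 0.22, 0], "yaw": 0.05, "claw": 1}, {"offset": [-0.7, 0.38, 0], "yaw": 0.11, "claw": 1}, {"offset": [-0.81, 0.43, 0], "yaw": 0.17, "claw": 1}, {"offset": [-0.81, 0.43, 0], "yaw": 0.23, "claw": 1}, {"offset": [-0.81, 0.43, 0], "yaw": 0.29, "claw": 1}, {"offset": [-0.81, 0.43, 0], "yaw": 0.35, "claw": 1}, {"offset": [-0.81, 0.43, 0], "yaw": 0.393, "claw": 1}, {"offset": [-0.81, 0.43, 0], "yaw": 0.393, "claw": 1}, {"offset": [-0.81, 0.43, 0], "yaw": 0.393, "claw": 1}]}}

```text
time: 6.2
ee_pos: [0.5239, -0.3079, 0.1249]
tcp_rot: [-180.0, 0.0, -1.7]
wrist_force: [0.5, 0.1, -0.6]
opening: 0.0208
grasp_force: 39.6
```

```bash
python3 - <<'E'
from h import *
o,R,p,d,t,w=wcloud()
cv2.imwrite("pics/w1.png",cv2.cvtColor(p,cv2.COLOR_RGB2BGR))
g=p.mean(-1)
m=(abs(w[...,2]-.012)<.004)&(w[...,1]<-.2)&(w[...,1]>-.42)&(w[...,0]>.35)&(w[...,0]<.7)&(d>0)
W=w[m];r=cv2.minAreaRect(W[:,:2].astype(np.float32));print("rim",m.sum(),r)
print(o["ee_pos"],o["tcp_rot"],o["opening"],totool(o,R,[.5256,-.307,.03]))
E
```

```text
rim 5503 ((0.5196589827537537, -0.310148686170578), (0.1084701344370842, 0.2298509180545807), 88.10160827636719)
[ 0.52388153 -0.30789423  0.12492866] [-1.79996921e+02  8.21078979e-03 -1.67706614e+00] 0.020782454500332212 [ 0.00170517 -0.00093903  0.09492846]
```

View pics/w1.png

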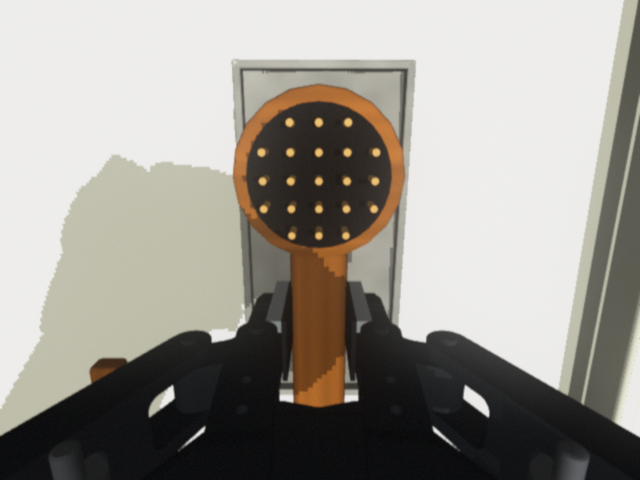

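The brush is gripped straight, with its head at (319,170). The tray rim measures 230x108 with its centre at (0.520,-0.310). Lowering it now.

>>> {"fn": "servo_tool", "kwargs": {"rows": [{"offset": [0.03, 0.02, 0.4], "yaw": 0, "claw": 1}, {"offset": [0.03, 0.02, 0.7], "yaw": 0, "claw": 1}, {"offset": [0.03, 0.02, 0.85], "yaw": 0, "claw": 1}, {"offset": [0.03, 0.02, 0.91], "yaw": 0, "claw": 1}, {"offset": [0.03, 0.02, 0.94], "yaw": 0, "claw": 1}, {"offset": [0.03, 0.02, 0.945], "yaw": 0, "claw": 1}, {"offset": [0.03, 0.02, 0.945], "yaw": 0, "claw": 1}]}}

```text
time: 7.12
ee_pos: [0.5272, -0.3102, 0.0313]
tcp_rot: [180.0, -0.1, -1.8]
wrist_force: [0.5, 1.1, -0.8]
opening: 0.0208
grasp_force: 39.6
```

>>> {"fn": "servo_tool", "kwargs": {"rows": [{"offset": [0, 0, 0.01], "yaw": 0, "claw": 1}, {"offset": [0, 0, 0.015], "yaw": 0, "claw": 1}, {"offset": [0, 0, 0.015], "yaw": 0, "claw": 1}]}}

```text
time: 7.5
ee_pos: [0.5271, -0.3102, 0.0301]
tcp_rot: [180.0, -0.1, -1.9]
wrist_force: [-1.7, 0.5, 6.2]
opening: 0.0208
grasp_force: 40.3
```

>>> {"fn": "servo_tool", "kwargs": {"rows": [{"offset": [0, 0, 0], "yaw": 0, "claw": 0.65}, {"offset": [0, 0, 0], "yaw": 0, "claw": 0.5}, {"offset": [0, 0, 0], "yaw": 0, "claw": 0.4}, {"offset": [0, 0, 0], "yaw": 0, "claw": 0.4}, {"offset": [0, 0, -0.3], "yaw": 0, "claw": 0.3}, {"offset": [0, 0, -0.7], "yaw": 0, "claw": 0.3}, {"offset": [0, 0, -1], "yaw": 0, "claw": 0.3}, {"offset": [0, 0, -1], "yaw": 0, "claw": 0.3}]}}

```text
time: 8.5
ee_pos: [0.5279, -0.3106, 0.1318]
tcp_rot: [179.9, -0.2, -1.8]
wrist_force: [-0.1, 0.2, -0.2]
opening: 0.0601
grasp_force: 0.0
```

```bash
python3 - <<'E'
from h import *
o=get_obs();R=Ro.from_euler("xyz",o["tcp_rot"],degrees=True).as_matrix()
print(o["ee_pos"],o["q"],o["opening"],totool(o,R,[.5307,.4035,.13]))
p,d=camera("top");b=p[130:340,60:560]
cv2.imwrite("pics/t1.png",cv2.cvtColor(cv2.resize(b,None,fx=1.6,fy=1.6),cv2.COLOR_RGB2BGR))
o,R,p,d,t,w=wcloud()
hsv=cv2.cvtColor(p,cv2.COLOR_RGB2HSV)
m=(d>0)&(abs(w[...,2]-.02)<.004)&(hsv[...,1]>110)&(w[...,1]<-.25)&(w[...,1]>-.37)&(w[...,0]>.4);W=w[m]
print(m.sum(),W.min(0),W.max(0),np.median(W,0))
E
```

```text
[ 0.52792345 -0.31064423  0.1317933 ] [-3.04740247e+01  1.25876045e+01  5.19935566e+00  8.23515040e+01
  7.79214720e-04  1.51375510e+02] 0.06005493561296741 [-2.02776937e-02 -7.13863920e-01  1.67473812e-04]
7739 [ 0.42706878 -0.3420522   0.01629292] [ 0.61064919 -0.28132059  0.02399282] [ 0.52475259 -0.30930609  0.01945021]
```

View pics/t1.png

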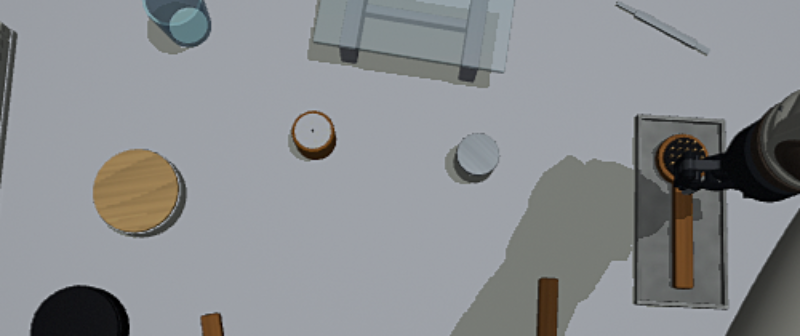

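The top view shows the brush flat in the tray, spanning rows 135 to 290 near column 683, and nothing else has moved. Next I'll go across to the far side of the canister.

>>> {"fn": "servo_tool", "kwargs": {"rows": [{"offset": [0, -0.5, 0], "yaw": 0, "claw": 0.3}, {"offset": [0, -1, 0], "yaw": 0, "claw": 0.3}]}}

```text
time: 8.85
ee_pos: [0.5292, -0.209, 0.127]
tcp_rot: [-179.9, 0.1, -1.9]
wrist_force: [1.0, 0.5, -0.3]
opening: 0.0599
grasp_force: 0.0
```

>>> {"fn": "servo_tool", "kwargs": {"rows": [{"offset": [0, -0.5, 0], "yaw": 0, "claw": 0.3}, {"offset": [0, -1, 0], "yaw": 0, "claw": 0.3}]}}

```text
time: 9.1
ee_pos: [0.5325, -0.1085, 0.1273]
tcp_rot: [-180.0, 0.1, -1.9]
wrist_force: [-0.3, 0.9, -0.1]
opening: 0.0599
grasp_force: 0.0
```

>>> {"fn": "servo_tool", "kwargs": {"rows": [{"offset": [0, -0.5, 0], "yaw": 0, "claw": 0.3}, {"offset": [0, -1, 0], "yaw": 0, "claw": 0.3}]}}

```text
time: 9.35
ee_pos: [0.5356, -0.0123, 0.1274]
tcp_rot: [-179.8, 0.1, -1.4]
wrist_force: [0.0, 0.1, 0.2]
opening: 0.0599
grasp_force: 0.0
```

>>> {"fn": "servo_tool", "kwargs": {"rows": [{"offset": [0, -0.5, 0], "yaw": 0, "claw": 0.3}, {"offset": [0, -1, 0], "yaw": 0, "claw": 0.3}]}}

```text
time: 9.6
ee_pos: [0.5403, 0.0306, 0.1284]
tcp_rot: [-177.9, 0.1, 2.3]
wrist_force: [-0.1, 0.7, -0.2]
opening: 0.0597
grasp_force: 0.0
```

>>> {"fn": "servo_tool", "kwargs": {"rows": [{"offset": [0, -0.5, 0], "yaw": 0, "claw": 0.3}, {"offset": [0, -1, 0], "yaw": 0, "claw": 0.3}]}}

```text
time: 9.85
ee_pos: [0.5419, 0.075, 0.1325]
tcp_rot: [-176.1, 0.1, 6.0]
wrist_force: [-0.8, 0.3, -0.1]
opening: 0.0595
grasp_force: 0.0
```

>>> {"fn": "servo_tool", "kwargs": {"rows": [{"offset": [0, -0.5, 0], "yaw": 0, "claw": 0.3}, {"offset": [0, -1, 0], "yaw": 0, "claw": 0.3}]}}

```text
time: 10.1
ee_pos: [0.54, 0.1204, 0.1389]
tcp_rot: [-174.3, 0.2, 9.9]
wrist_force: [0.9, -0.2, -0.1]
opening: 0.0596
grasp_force: 0.0
```

>>> {"fn": "servo_tool", "kwargs": {"rows": [{"offset": [-0.2, -0.5, 0], "yaw": -0.05, "claw": 0.3}, {"offset": [-0.2, -1, 0], "yaw": -0.11, "claw": 0.3}, {"offset": [-0.2, -1, 0], "yaw": -0.17, "claw": 0.3}, {"offset": [-0.2, -1, 0], "yaw": -0.23, "claw": 0.3}, {"offset": [-0.2, -1, 0], "yaw": -0.29, "claw": 0.3}, {"offset": [-0.2, -1, 0], "yaw": -0.35, "claw": 0.3}, {"offset": [-0.2, -1, 0], "yaw": -0.41, "claw": 0.3}, {"offset": [-0.2, -1, 0], "yaw": -0.468, "claw": 0.3}, {"offset": [-0.2, -1, 0], "yaw": -0.468, "claw": 0.3}]}}

```text
time: 11.22
ee_pos: [0.5035, 0.2142, 0.1487]
tcp_rot: [-179.2, -5.6, 94.0]
wrist_force: [-0.3, -0.1, 0.0]
opening: 0.0597
grasp_force: 0.0
```

```bash
cat >>h.py <<'E'
HOME=np.array([.6931,.0208]);XA=np.array([np.cos(np.radians(-7.59)),np.sin(np.radians(-7.59))]);YA=np.array([-XA[1],XA[0]])
loc=lambda p:np.array([(np.asarray(p)[:2]-HOME)@XA,(np.asarray(p)[:2]-HOME)@YA])
wor=lambda x,y:HOME+x*XA+y*YA
def can():
    # lid circle from top camera
    p,d=camera("top");hsv=cv2.cvtColor(p,cv2.COLOR_RGB2HSV);i=camera_info("top");T=i["cam_to_world"]
    v,u=np.mgrid[:480,:640]
    w=np.stack([(u-i["cx"])/i["fx"]*d,-(v-i["cy"])/i["fy"]*d,-d],-1)@T[:3,:3].T+T[:3,3]
    m=(abs(w[...,2]-.04)<.006)&(hsv[...,1]>60)&(hsv[...,2]>90)&(d>0)&(w[...,0]>.3)
    n,l,s,c=cv2.connectedComponentsWithStats(m.astype(np.uint8));k=1+s[1:,4].argmax()
    cs=cv2.findContours((l==k).astype(np.uint8),cv2.RETR_EXTERNAL,cv2.CHAIN_APPROX_NONE)[0][0][:,0]
    q=np.array([px2w("top",a,b,.04)[:2] for a,b in cv2.convexHull(cs)[:,0]],np.float32)
    return cv2.minEnclosingCircle(q),s[k,4],p
E
python3 - <<'E'
from h import *
o=get_obs();R=Ro.from_euler("xyz",o["tcp_rot"],degrees=True).as_matrix()
print(o["time"],o["ee_pos"],o["q"],o["tcp_rot"],loc(o["ee_pos"]))
c,n,p=can();print(c,n,loc(c[0]))
print(totool(o,R,[*(np.array(c[0])+.075*YA),.022]))
E
```

```text
11.225 [0.50345592 0.21415315 0.1487262 ] [ 20.34220672   2.84468217  -3.87681031  82.4044626    5.62587055
 106.39559331] [-179.24954458   -5.64362972   93.95256963] [-0.21352127  0.16661027]
((0.5792988538742065, 0.1360817402601242), 0.013107018545269966) 22 [-0.12803089  0.09924047]
[-0.02204605  0.08692025  0.12403707]
```

The last joint ran into its limit and left the tool tilted. I'll hold the pose to see whether that clears.

>>> {"fn": "servo_tool", "kwargs": {"rows": [{"offset": [0, 0, 0], "yaw": 0, "claw": 0.3}, {"offset": [0, 0, 0], "yaw": 0, "claw": 0.3}]}}

```text
time: 11.52
ee_pos: [0.5035, 0.2137, 0.1486]
tcp_rot: [-179.2, -5.6, 93.9]
wrist_force: [0.0, 0.0, -0.3]
opening: 0.0599
grasp_force: 0.0
```

```bash
cat >>h.py <<'E'
CAN=np.array([.5207,.3295])
def go(w):
    o=get_obs();R=Ro.from_euler("xyz",o["tcp_rot"],degrees=True).as_matrix()
    np.set_printoptions(precision=4,suppress=True)
    print("t",o["time"],"tcp",o["ee_pos"],"loc",loc(o["ee_pos"]),"rot",o["tcp_rot"],"q",o["q"].round(1),"x-az",np.degrees(np.arctan2(R[1,0],R[0,0])),"z",R[:,2])
    print("offset/0.1",totool(o,R,w)/.1)
E
python3 - <<'E'
from h import *
go([*(CAN+.08*YA),.13])
E
```

```text
t 11.525 tcp [0.5035 0.2137 0.1486] loc [-0.2134  0.1662] rot [-179.2396   -5.6284   93.8811] q [ 20.3   2.8  -3.9  82.4   5.6 106.4] x-az 93.88112677025015 z [-0.0199  0.0969 -0.9951]
offset/0.1 [1.9    0.4143 0.3682]
```

>>> {"fn": "servo_tool", "kwargs": {"rows": [{"offset": [0.5, 0.1, 0.1], "yaw": 0, "claw": 0.3}, {"offset": [0.95, 0.2, 0.15], "yaw": 0, "claw": 0.3}]}}

```text
time: 11.78
ee_pos: [0.5168, 0.3118, 0.1426]
tcp_rot: [-179.3, -5.6, 93.8]
wrist_force: [-0.2, -0.8, -0.1]
opening: 0.0599
grasp_force: 0.0
```

>>> {"fn": "servo_tool", "kwargs": {"rows": [{"offset": [0.5, 0.1, 0.1], "yaw": 0.03, "claw": 0.3}, {"offset": [0.95, 0.21, 0.15], "yaw": 0.064, "claw": 0.3}, {"offset": [0.95, 0.21, 0.15], "yaw": 0.064, "claw": 0.3}, {"offset": [0.95, 0.21, 0.15], "yaw": 0.064, "claw": 0.3}]}}

```text
time: 12.28
ee_pos: [0.5305, 0.4078, 0.1365]
tcp_rot: [-178.1, -5.3, 82.4]
wrist_force: [-0.2, -0.4, -0.5]
opening: 0.0598
grasp_force: 0.0
```

```bash
python3 - <<'E'
from h import *
go([*(CAN+.08*YA),.024])
# check canister with wrist camera? and fingertip clearance from wrist depth
o,R,p,d,t,w=wcloud();hsv=cv2.cvtColor(p,cv2.COLOR_RGB2HSV)
m=(d>0)&(d<.2);print("tip z tool",np.percentile(t[m][:,2],[99,99.9]))
c,n,p=can();print(c,n,loc(c[0]))
cv2.imwrite("pics/t2.png",cv2.cvtColor(p,cv2.COLOR_RGB2BGR))
E
```

```text
t 12.275 tcp [0.5305 0.4078 0.1365] loc [-0.2123  0.3622] rot [-178.1121   -5.3251   82.4221] q [ 35.5  18.4  12.7  82.    5.2 133.1] x-az 82.42205263328074 z [-0.0204  0.0963 -0.9951]
offset/0.1 [-0.0938  0.0432  1.1198]
tip z tool [0.0995 0.1038]
((0.521661639213562, 0.331208199262619), 0.04808763787150383) 2132 [-0.2109  0.285 ]
```

>>> {"fn": "servo_tool", "kwargs": {"rows": [{"offset": [-0.05, 0.03, 0.4], "yaw": 0, "claw": 0.3}, {"offset": [-0.09, 0.04, 0.8], "yaw": 0, "claw": 0.3}, {"offset": [-0.09, 0.04, 1], "yaw": 0, "claw": 0.3}, {"offset": [-0.09, 0.04, 1], "yaw": 0, "claw": 0.3}]}}

```text
time: 12.88
ee_pos: [0.5311, 0.4076, 0.0355]
tcp_rot: [-178.1, -5.3, 82.4]
wrist_force: [0.3, 0.3, 1.0]
opening: 0.0598
grasp_force: 0.0
```

>>> {"fn": "servo_tool", "kwargs": {"rows": [{"offset": [0, 0, 0.11], "yaw": 0, "claw": 0.3}, {"offset": [0, 0, 0.11], "yaw": 0, "claw": 0.3}, {"offset": [0, 0, 0.11], "yaw": 0, "claw": 0.3}]}}

```text
time: 13.25
ee_pos: [0.5316, 0.4096, 0.0262]
tcp_rot: [-178.2, -5.4, 82.4]
wrist_force: [-0.1, -0.3, 0.4]
opening: 0.0598
grasp_force: 0.0
```

```bash
python3 - <<'E'
from h import *
go([*wor(-.2135,.265),.024])
c,n,p=can();print(c,n,loc(c[0]))
E
```

```text
t 13.25 tcp [0.5316 0.4096 0.0262] loc [-0.2115  0.3641] rot [-178.1873   -5.4032   82.4137] q [ 35.6  20.6   3.2  70.2   5.2 133.2] x-az 82.4137267348596 z [-0.0189  0.0975 -0.9951]
offset/0.1 [-0.9887 -0.0228 -0.0709]
((0.521661639213562, 0.331208199262619), 0.04808763787150383) 2121 [-0.2109  0.285 ]
```

>>> {"fn": "servo_tool", "kwargs": {"rows": [{"offset": [-0.2, 0, -0.019], "yaw": 0, "claw": 0.3}, {"offset": [-0.35, 0, -0.033], "yaw": 0, "claw": 0.3}, {"offset": [-0.5, 0, -0.047], "yaw": 0, "claw": 0.3}, {"offset": [-0.65, 0, -0.061], "yaw": 0, "claw": 0.3}, {"offset": [-0.8, 0, -0.075], "yaw": 0, "claw": 0.3}, {"offset": [-0.99, 0, -0.093], "yaw": 0, "claw": 0.3}]}}

```text
time: 14.05
ee_pos: [0.5184, 0.31, 0.0256]
tcp_rot: [-178.2, -5.4, 82.4]
wrist_force: [1.0, 2.6, 2.3]
opening: 0.0598
grasp_force: 1.8
```

```bash
python3 - <<'E'
from h import *
go([*wor(-.2135,.165),.026])
c,n,p=can();print(c,n,loc(c[0]))
E
```

```text
t 14.05 tcp [0.5184 0.31   0.0256] loc [-0.2114  0.2636] rot [-178.1642   -5.391    82.4274] q [ 28.5  12.4  -7.   68.9   5.4 126.1] x-az 82.42736984357302 z [-0.0194  0.0973 -0.9951]
offset/0.1 [-0.981  -0.0248 -0.0957]
((0.5112392902374268, 0.2597978413105011), 0.04787631705403328) 1617 [-0.2118  0.2129]
```

>>> {"fn": "servo_tool", "kwargs": {"rows": [{"offset": [-0.15, 0, -0.014], "yaw": 0, "claw": 0.3}, {"offset": [-0.32, 0, -0.03], "yaw": 0, "claw": 0.3}, {"offset": [-0.5, 0, -0.047], "yaw": 0, "claw": 0.3}, {"offset": [-0.67, -0.01, -0.063], "yaw": 0, "claw": 0.3}, {"offset": [-0.83, -0.01, -0.08], "yaw": 0, "claw": 0.3}, {"offset": [-0.99, -0.02, -0.096], "yaw": 0, "claw": 0.3}]}}

```text
time: 14.85
ee_pos: [0.5033, 0.2112, 0.0255]
tcp_rot: [-178.1, -5.3, 82.4]
wrist_force: [0.6, 2.4, -1.4]
opening: 0.0598
grasp_force: 1.2
```

>>> {"fn": "servo_tool", "kwargs": {"rows": [{"offset": [-0.15, 0, -0.014], "yaw": 0, "claw": 0.3}, {"offset": [-0.32, 0, -0.03], "yaw": 0, "claw": 0.3}, {"offset": [-0.5, 0, -0.047], "yaw": 0, "claw": 0.3}, {"offset": [-0.67, 0, -0.063], "yaw": 0, "claw": 0.3}, {"offset": [-0.83, 0, -0.08], "yaw": 0, "claw": 0.3}, {"offset": [-0.99, 0, -0.096], "yaw": 0, "claw": 0.3}]}}

```text
time: 15.6
ee_pos: [0.4906, 0.1127, 0.0261]
tcp_rot: [-178.1, -5.4, 82.4]
wrist_force: [0.7, 2.0, -1.1]
opening: 0.06
grasp_force: 1.2
```

```bash
python3 - <<'E'
from h import *
go([*wor(-.2135,.052),.026])
c,n,p=can();print(c,n,loc(c[0]))
E
```

```text
t 15.6 tcp [0.4906 0.1127 0.0261] loc [-0.2128  0.0644] rot [-178.1431   -5.3641   82.4029] q [ 10.    0.7 -19.8  69.6   5.7 107.5] x-az 82.40285904575934 z [-0.0198  0.0969 -0.9951]
offset/0.1 [-0.1232 -0.0071 -0.0106]
((0.7514292001724243, 0.2984541952610016), 0.021343495696783066) 75 [0.0211 0.2829]
```

>>> {"fn": "servo_tool", "kwargs": {"rows": [{"offset": [-0.08, 0, -0.008], "yaw": 0, "claw": 0.3}, {"offset": [-0.135, 0, -0.013], "yaw": 0, "claw": 0.3}, {"offset": [-0.135, 0, -0.013], "yaw": 0, "claw": 0.3}, {"offset": [0.1, 0, 0], "yaw": 0, "claw": 0.3}, {"offset": [0.25, 0, -0.1], "yaw": 0, "claw": 0.3}, {"offset": [0.25, 0, -0.6], "yaw": 0, "claw": 0.3}, {"offset": [0.25, 0, -1], "yaw": 0, "claw": 0.3}, {"offset": [0.25, 0, -1], "yaw": 0, "claw": 0.3}]}}

```text
time: 16.65
ee_pos: [0.4978, 0.1293, 0.1321]
tcp_rot: [-178.5, -5.5, 82.5]
wrist_force: [0.2, 0.1, -0.0]
opening: 0.0597
grasp_force: 0.0
```

```bash
python3 - <<'E'
from h import *
o,R,p,d,t,w=wcloud()
go([*wor(-.2128-.085,0),.12])
p,d=camera("side");i=camera_info("side");T=i["cam_to_world"];hsv=cv2.cvtColor(p,cv2.COLOR_RGB2HSV)
v,u=np.mgrid[:480,:640]
w=np.stack([(u-i["cx"])/i["fx"]*d,-(v-i["cy"])/i["fy"]*d,-d],-1)@T[:3,:3].T+T[:3,3]
m=(abs(w[...,2]-.04)<.005)&(d>0)&(hsv[...,1]>50)&(w[...,0]>.38)&(w[...,0]<.56)&(abs(w[...,1])<.12);q=w[m][:,:2].astype(np.float32)
c=cv2.minEnclosingCircle(q);print(m.sum(),c,loc(c[0]))
cv2.imwrite("pics/s1.png",cv2.cvtColor(p,cv2.COLOR_RGB2BGR))
E
```

```text
t 16.7 tcp [0.497  0.1291 0.1298] loc [-0.2087  0.0815] rot [-178.3207   -5.4086   82.4453] q [ 11.7  -0.9  -9.8  80.9   5.7 109.2] x-az 82.44533687180545 z [-0.0167  0.0973 -0.9951]
offset/0.1 [-0.8197 -0.8902  0.0471]
1113 ((0.48107048869132996, 0.04838564246892929), 0.049149300903081894) [-0.2138 -0.0007]
```

View pics/s1.png

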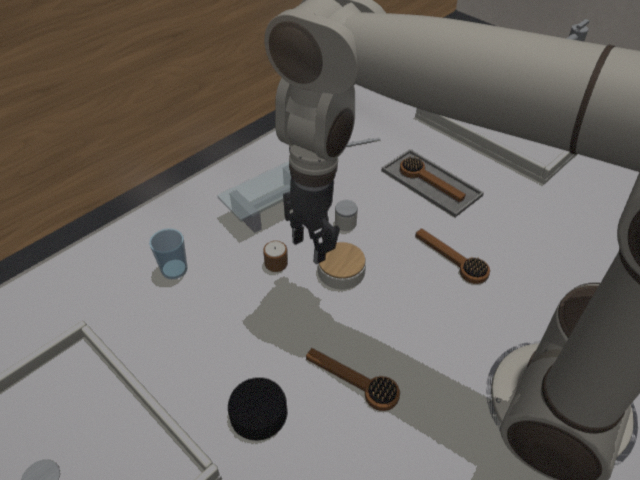

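The side view shows the canister at (342,262), centred in front of the gap. The candle, jar and tray brush are undisturbed. I'll go round behind it.

>>> {"fn": "servo_tool", "kwargs": {"rows": [{"offset": [-0.4, -0.45, 0], "yaw": -0.05, "claw": 0.3}, {"offset": [-0.82, -0.89, 0], "yaw": -0.11, "claw": 0.3}, {"offset": [-0.82, -0.89, 0.04], "yaw": -0.17, "claw": 0.3}, {"offset": [-0.82, -0.89, 0.04], "yaw": -0.23, "claw": 0.3}, {"offset": [-0.82, -0.89, 0.04], "yaw": -0.29, "claw": 0.3}, {"offset": [-0.82, -0.89, 0.04], "yaw": -0.35, "claw": 0.3}, {"offset": [-0.82, -0.89, 0.04], "yaw": -0.41, "claw": 0.3}, {"offset": [-0.82, -0.89, 0.04], "yaw": -0.46, "claw": 0.3}, {"offset": [-0.82, -0.89, 0.04], "yaw": -0.5, "claw": 0.3}, {"offset": [-0.82, -0.89, 0.04], "yaw": -0.5, "claw": 0.3}, {"offset": [-0.82, -0.89, 0.04], "yaw": -0.5, "claw": 0.3}]}}

```text
time: 18.12
ee_pos: [0.3966, 0.0598, 0.1185]
tcp_rot: [174.7, -1.9, 172.4]
wrist_force: [-0.6, -1.0, -0.4]
opening: 0.0594
grasp_force: 0.0
```

```bash
python3 - <<'E'
from h import *
go([*wor(-.2128-.085,0),.027])
c,n,p=can();print(c,n,loc(c[0]))
E
```

```text
t 18.125 tcp [0.3966 0.0598 0.1185] loc [-0.299  -0.0005] rot [174.6573  -1.9265 172.4298] q [  4.9 -15.6 -24.   82.3   5.6  12.5] x-az 172.4298246840031 z [-0.0209  0.0967 -0.9951]
offset/0.1 [-0.0428 -0.0797  0.9108]
((0.7524120807647705, 0.29946988821029663), 0.020666956901550293) 60 [0.022  0.2841]
```

>>> {"fn": "servo_tool", "kwargs": {"rows": [{"offset": [-0.02, -0.03, 0.4], "yaw": 0, "claw": 0.3}, {"offset": [-0.04, -0.08, 0.75], "yaw": 0, "claw": 0.3}, {"offset": [-0.04, -0.08, 0.91], "yaw": 0, "claw": 0.3}, {"offset": [-0.04, -0.08, 0.91], "yaw": 0, "claw": 0.3}, {"offset": [-0.04, -0.08, 0.91], "yaw": 0, "claw": 0.3}]}}

```text
time: 18.8
ee_pos: [0.3989, 0.0603, 0.029]
tcp_rot: [174.6, -1.8, 172.6]
wrist_force: [-0.1, -1.0, 0.5]
opening: 0.0596
grasp_force: 0.0
```

```bash
python3 - <<'E'
from h import *
go([*wor(-.2,0),.027])
E
```

```text
t 18.8 tcp [0.3989 0.0603 0.029 ] loc [-0.2969  0.0003] rot [174.6137  -1.7588 172.5679] q [  4.9 -13.2 -32.1  71.6   5.6  12.4] x-az 172.56791677212922 z [-0.0182  0.097  -0.9951]
offset/0.1 [-0.9689 -0.0043 -0.0105]
```

>>> {"fn": "servo_tool", "kwargs": {"rows": [{"offset": [-0.15, 0, 0], "yaw": 0, "claw": 0.3}, {"offset": [-0.32, 0, -0.005], "yaw": 0, "claw": 0.3}, {"offset": [-0.48, 0, -0.01], "yaw": 0, "claw": 0.3}, {"offset": [-0.64, 0, -0.015], "yaw": 0, "claw": 0.3}, {"offset": [-0.8, 0, -0.02], "yaw": 0, "claw": 0.3}, {"offset": [-0.97, 0, -0.025], "yaw": 0, "claw": 0.3}]}}

```text
time: 19.55
ee_pos: [0.495, 0.0475, 0.0284]
tcp_rot: [174.6, -1.8, 172.6]
wrist_force: [-4.2, -0.0, 3.5]
opening: 0.0599
grasp_force: 2.3
```

```bash
cat >>h.py <<'E'
def canside():
    p,d=camera("side");i=camera_info("side");T=i["cam_to_world"];hsv=cv2.cvtColor(p,cv2.COLOR_RGB2HSV)
    v,u=np.mgrid[:480,:640]
    w=np.stack([(u-i["cx"])/i["fx"]*d,-(v-i["cy"])/i["fy"]*d,-d],-1)@T[:3,:3].T+T[:3,3]
    m=(abs(w[...,2]-.04)<.005)&(d>0)&(hsv[...,1]>50)&(w[...,0]>.38)&(w[...,0]<.75)&(abs(w[...,1]-.03)<.075);q=w[m][:,:2].astype(np.float32)
    c=cv2.minEnclosingCircle(q);print("can",m.sum(),c,loc(c[0]));return p
E
python3 - <<'E'
from h import *
go([*wor(-.1,0),.027]);canside()
E
```

```text
t 19.55 tcp [0.495  0.0475 0.0284] loc [-0.1999  0.0003] rot [174.6094  -1.8252 172.5737] q [  2.5   0.5 -19.8  70.6   5.6  10. ] x-az 172.57374075849586 z [-0.0193  0.0973 -0.9951]
offset/0.1 [-0.9992 -0.0038 -0.0179]
can 450 ((0.5353670120239258, 0.046530451625585556), 0.06099400296807289) [-0.1597  0.0047]
```

>>> {"fn": "servo_tool", "kwargs": {"rows": [{"offset": [-0.15, 0, -0.003], "yaw": 0, "claw": 0.3}, {"offset": [-0.32, 0, -0.01], "yaw": 0, "claw": 0.3}, {"offset": [-0.48, 0, -0.015], "yaw": 0, "claw": 0.3}, {"offset": [-0.64, 0, -0.02], "yaw": 0, "claw": 0.3}, {"offset": [-0.8, 0, -0.022], "yaw": 0, "claw": 0.3}, {"offset": [-1, 0, -0.025], "yaw": 0, "claw": 0.3}]}}

```text
time: 20.35
ee_pos: [0.5935, 0.0344, 0.0276]
tcp_rot: [174.6, -1.9, 172.6]
wrist_force: [-6.1, 1.5, 5.0]
opening: 0.0601
grasp_force: 3.9
```

```bash
python3 - <<'E'
from h import *
go([*wor(-.052,0),.027]);p=canside()
cv2.imwrite("pics/s2.png",cv2.cvtColor(cv2.resize(p[120:340,160:440],None,fx=2.5,fy=2.5),cv2.COLOR_RGB2BGR))
E
```

```text
t 20.35 tcp [0.5935 0.0344 0.0276] loc [-0.1005  0.0004] rot [174.6112  -1.8617 172.5854] q [ 0.8 13.7 -5.3 72.1  5.6  8.3] x-az 172.58538670530015 z [-0.02    0.0973 -0.9951]
offset/0.1 [-0.4848 -0.0042 -0.0099]
can 341 ((0.6354101896286011, 0.0346108116209507), 0.0593208372592926) [-0.059   0.0061]
```

View pics/s2.png

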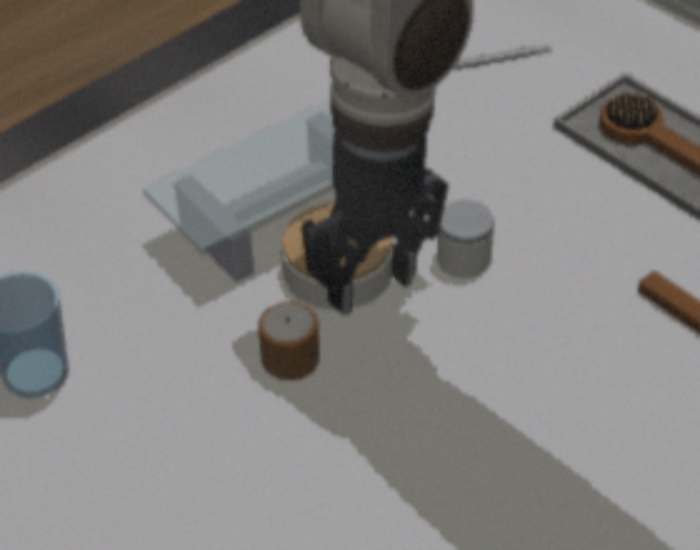

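The canister is between the candle and jar with room on both sides. I'll finish slowly and watch the force.

>>> {"fn": "servo_tool", "kwargs": {"rows": [{"offset": [-0.12, 0, -0.003], "yaw": 0, "claw": 0.3}, {"offset": [-0.24, 0, -0.005], "yaw": 0, "claw": 0.3}, {"offset": [-0.34, 0, -0.008], "yaw": 0, "claw": 0.3}, {"offset": [-0.4, 0, -0.01], "yaw": 0, "claw": 0.3}, {"offset": [-0.43, 0, -0.01], "yaw": 0, "claw": 0.3}]}}

```text
time: 21.02
ee_pos: [0.6361, 0.0286, 0.0262]
tcp_rot: [174.6, -1.9, 172.6]
wrist_force: [-5.6, 1.3, 5.7]
opening: 0.0598
grasp_force: 3.7
```

>>> {"fn": "servo_tool", "kwargs": {"rows": [{"offset": [-0.02, 0, 0], "yaw": 0, "claw": 0.3}, {"offset": [-0.03, 0, 0], "yaw": 0, "claw": 0.3}]}}

```text
time: 21.28
ee_pos: [0.6388, 0.0283, 0.0261]
tcp_rot: [174.6, -1.9, 172.6]
wrist_force: [-5.5, 1.2, 5.7]
opening: 0.0597
grasp_force: 3.9
```

>>> {"fn": "servo_tool", "kwargs": {"rows": [{"offset": [-0.01, 0, 0], "yaw": 0, "claw": 0.3}, {"offset": [-0.02, 0, 0], "yaw": 0, "claw": 0.3}]}}

```text
time: 21.52
ee_pos: [0.6408, 0.0281, 0.0261]
tcp_rot: [174.6, -1.9, 172.6]
wrist_force: [-4.9, 0.7, 6.2]
opening: 0.0599
grasp_force: 3.9
```

>>> {"fn": "servo_tool", "kwargs": {"rows": [{"offset": [-0.01, 0, 0], "yaw": 0, "claw": 0.3}, {"offset": [-0.02, 0, 0], "yaw": 0, "claw": 0.3}]}}

```text
time: 21.78
ee_pos: [0.6428, 0.0278, 0.0261]
tcp_rot: [174.6, -1.9, 172.6]
wrist_force: [-5.4, 1.1, 6.1]
opening: 0.0599
grasp_force: 3.9
```

>>> {"fn": "servo_tool", "kwargs": {"rows": [{"offset": [-0.01, 0, 0], "yaw": 0, "claw": 0.3}, {"offset": [-0.015, 0, 0], "yaw": 0, "claw": 0.3}]}}

```text
time: 22.02
ee_pos: [0.6442, 0.0276, 0.026]
tcp_rot: [174.6, -1.9, 172.6]
wrist_force: [-5.6, 0.2, 6.1]
opening: 0.0593
grasp_force: 4.0
```

>>> {"fn": "servo_tool", "kwargs": {"rows": [{"offset": [-0.01, 0, 0], "yaw": 0, "claw": 0.3}, {"offset": [-0.015, 0, 0], "yaw": 0, "claw": 0.3}]}}

```text
time: 22.28
ee_pos: [0.6457, 0.0274, 0.026]
tcp_rot: [174.6, -1.9, 172.6]
wrist_force: [-6.0, 1.5, 6.6]
opening: 0.0598
grasp_force: 4.1
```

>>> {"fn": "servo_tool", "kwargs": {"rows": [{"offset": [-0.01, 0, 0], "yaw": 0, "claw": 0.3}, {"offset": [-0.01, 0, 0], "yaw": 0, "claw": 0.3}]}}

```text
time: 22.52
ee_pos: [0.6465, 0.0273, 0.026]
tcp_rot: [174.6, -1.9, 172.6]
wrist_force: [-7.6, -0.0, 6.0]
opening: 0.0598
grasp_force: 4.7
```

>>> {"fn": "servo_tool", "kwargs": {"rows": [{"offset": [-0.01, 0, 0], "yaw": 0, "claw": 0.3}, {"offset": [-0.01, 0, 0], "yaw": 0, "claw": 0.3}]}}

```text
time: 22.78
ee_pos: [0.6467, 0.0272, 0.0259]
tcp_rot: [174.6, -2.0, 172.6]
wrist_force: [-11.5, 1.0, 8.5]
opening: 0.0595
grasp_force: 6.9
```

Force is rising while the motion has stopped, so the canister is against the rail. I'll back off, rise and check.

>>> {"fn": "servo_tool", "kwargs": {"rows": [{"offset": [0.1, 0, 0], "yaw": 0, "claw": 0.3}, {"offset": [0.4, 0, 0], "yaw": 0, "claw": 0.3}, {"offset": [0.8, 0, -0.1], "yaw": 0, "claw": 0.3}, {"offset": [1, 0, -0.5], "yaw": 0, "claw": 0.3}, {"offset": [1, 0, -1], "yaw": 0, "claw": 0.3}, {"offset": [1, 0, -1], "yaw": 0, "claw": 0.3}]}}

```text
time: 23.52
ee_pos: [0.5527, 0.03, 0.1326]
tcp_rot: [174.6, -1.4, 172.6]
wrist_force: [0.9, 0.9, 0.2]
opening: 0.0599
grasp_force: 0.0
```

>>> {"fn": "servo_tool", "kwargs": {"rows": [{"offset": [0.5, 0, -0.4], "yaw": 0, "claw": 0.3}, {"offset": [1, 0, -0.8], "yaw": 0, "claw": 0.3}, {"offset": [1, 0, -0.8], "yaw": 0, "claw": 0.3}, {"offset": [1, 0, -0.8], "yaw": 0, "claw": 0.3}]}}

```text
time: 24.02
ee_pos: [0.4536, 0.0354, 0.2103]
tcp_rot: [174.6, -1.8, 172.6]
wrist_force: [0.5, 0.5, 0.3]
opening: 0.0601
grasp_force: 0.0
```

```bash
python3 - <<'E'
from h import *
canside();p,d=camera("top")
q=p[95:305,230:400]
cv2.imwrite("pics/t3.png",cv2.cvtColor(cv2.resize(p[95:345,130:530],None,fx=2,fy=2,interpolation=cv2.INTER_CUBIC),cv2.COLOR_RGB2BGR))
print(get_obs()["wrist_force"],get_obs()["time"])
E
```

```text
can 535 ((0.691016435623169, 0.02194065786898136), 0.04786686226725578) [-0.00221597  0.00085546]
[-0.23438836 -0.26926908 -0.51109062] 24.125
```

View pics/t3.png

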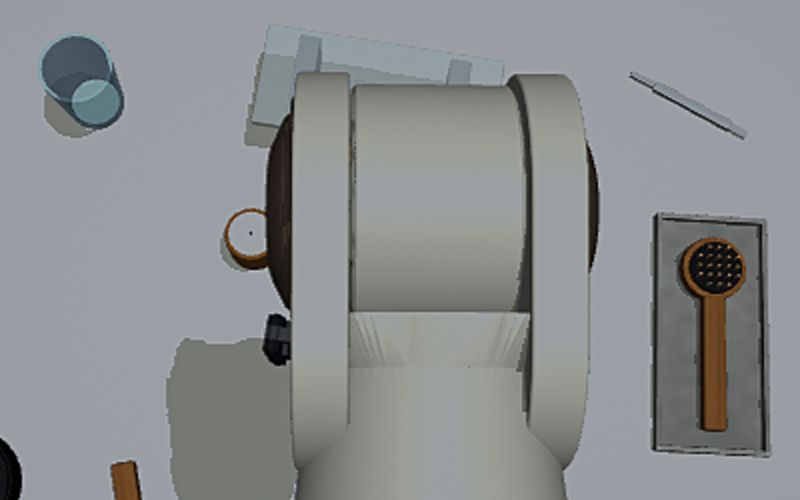

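The side measurement puts the canister at (-2, +1) mm from home, which agrees with the force rise at the rail. The brush is flat in the tray and the bystanders I can see are unmoved, so I'm handing in.

```bash
python3 -c "
from workcell import *
print(job_done())"
```

```text
the job is handed in; nothing more can be done
None
```

I laid the brush flat in the tray, slid the canister home against the back rail (measured within about 2 mm) and handed the job in at about 24 s; no verdict came back, and in my last pictures the jar, candle, tumbler and pusher looked unmoved.

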